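Tip a tube block out of its heater and dock it

TASK

The blue tube block sits flush in the heater's pocket with no room for fingers: press down its ribbed end so that it rocks and stays tipped, then lift it out by the raised end and lay it flat on the green pad. Let go of it there, take it again round its middle, and seat it fully home and level between the orange corner guides of the cold dock, either way round. Do not drop the block, and leave the other things on the bench where they are.

Things in the scene. Friction and masses are not known exactly. Their poses are not given: they have to be found in the camera images.
- block_center (a point): Centre (half-way up) of the loose tube block: blue plastic box 130 (x) x 54 (y) x 42 mm (z), about 0.2 kg, flat underneath and on top (white flush caps, no holes). Black ribs across the top of its -x end (outer 25 mm) mark the end to press. x along its length, z out of its top. Starts level in the heater pocket, axes parallel to the heater's.
- pocket_rim (a point): Centre of the pocket mouth in the flat top of the fixed white heater, 78 mm above the bench; z up. Case from -108 to +85 mm in x, 96 mm wide in y; pocket 58 mm wide. The block's top starts level with the rim, its centre 21 mm below this point. Gaps round the block: 2 mm at the sides and +x end; at the -x end 4.5 mm, widening upward to 20 mm (that wall leans out 20 degrees).
- pocket_ridge (a point): Ridge across the pocket floor, 42 mm below the rim, 3.5 mm to -x of its centre. The floor is level to +x, slopes down 20 degrees to -x. Pressing the block's -x end 10 to 13 mm down, 16 mm from its end (under 2 N), rocks it onto the slope; past half-way it tips by itself and stays at 0.35 rad when let go. Its +x end then stands 20 mm above the rim, to be pinched across its width just above the rim.
- pad_top (a point): Centre of the top face of the fixed staging pad: a dark rubber mat 170 (x) x 110 (y) x 4 mm with a green middle; z up. The block is to lie flat on it with its centre within 45 mm of this point in x and in y of the pad; any direction will do.
- dock_seat (a point): Centre of the fixed cold dock's seat surface, 14 mm above the bench, z up: grey plate 160 (x) x 90 (y) mm with four orange L-shaped corner guides rising 24 mm above the seat. Between them 136 (x) by 60 mm (y): 3 mm clearance round the block. On the long sides the 8 mm thick guides leave the middle 100 mm open for fingers. The block lies along x, either way round.
- rack_a_center (a point): Centre of a white tube rack 90 x 130 x 45 mm, loose, a bystander.
- rack_b_center (a point): Centre of another white tube rack 90 x 130 x 45 mm, loose, a bystander.
- tipbox_center (a point): Centre of a blue and white tip box 75 x 110 x 47 mm, loose, a bystander.
- reagent_center (a point): Centre of an amber jar 48 mm across, 70 mm high, loose, a bystander.
- timer_center (a point): Centre of a white bench timer 50 x 60 x 22 mm, loose, a bystander.
- dishes_center (a point): Centre of a stack of clear dishes 60 mm across, 36 mm high, loose, a bystander.
There are look-alikes about, which are no part of the job. There is more than one size of the part that bears block_center; the job needs the smaller. Leave any yellow look-alike of the part that bears dock_seat alone.

How it is judged:
On the way, in this order (a step that is already met when the one before it is completed fails the run):
1. the block is tipped up in the heater pocket (angle between block_center's own z axis and vertical above 0.28 rad and distance between block_center and pocket_rim below 0.04 m), for 0.2 s.
2. the block lies flat on the pad, let go and at rest (x of block_center in the frame of pad_top between -0.045 and 0.045 m and y of block_center in the frame of pad_top between -0.045 and 0.045 m and z of block_center in the frame of pad_top between 0.017 and 0.025 m and angle between block_center's own z axis and vertical below 0.06 rad and contact force between the fingers and block below 0.2 N and linear speed of block below 0.03 m/s and angular speed of block below 0.3 rad/s), for 0.2 s.
At the end, for the whole second after the job is handed in: The block sits on the dock's seat between the four guides: its centre within 7 mm (seen from above) of the seat's centre, lengthwise along the dock within 0.1 rad (either way round), its underside within about 4 mm of the seat, level within 0.05 rad, let go and at rest (horizontal distance between block_center and dock_seat below 0.007 m and angle between the x axis of block_center and the x axis of dock_seat, either way round below 0.1 rad and z of block_center in the frame of dock_seat between 0.017 and 0.0245 m and angle between block_center's own z axis and vertical below 0.05 rad and contact force between the fingers and block below 0.2 N and linear speed of block below 0.03 m/s and angular speed of block below 0.3 rad/s); the robot touches nothing.
It fails at once if the block is dropped (falls freely faster than 0.6 m/s, about 18 mm) (linear speed of block above 0.6 m/s and contact force between anything else and block below 0.01 N).
It fails at once if a bystander (rack, tip box, jar, timer or dishes) is moved by more than 30 mm (distance of any of rack_a_center, rack_b_center, tipbox_center, reagent_center, timer_center, dishes_center from where it was at the start of the episode above 0.03 m).
It also fails if it takes over 69 s, if anything falls off the work surface, if the arm or the gripper's body presses on something with over 40 N, if the wrist force passes 120 N, or if a joint passes its speed limit or range.

ROBOT

A 7-joint arm with a two-finger parallel gripper is mounted at the origin on the work surface. World frame = base frame: x ahead of the robot, y to its left, z up, the work surface at z = 0. Lengths are in m, angles in rad, forces in N, time in s.
With the tool pointing down it reaches from about 0.4 to 0.85 m from the base axis. Payload 6.9 kg.
Tool frame: the origin (TCP) lies on the centre line of the jaws, within the pads' length; the fingertips stand 14 mm ahead of it and the grasp point (between the pads) lies 5 mm behind it; z points along the fingers, y is the direction in which the jaws open and shut (so a half turn about z gives the same grasp; the last joint's range is limited). The gripper opens to 85 mm and grips with 20 to 120 N. Pads are 22 mm wide; open, the fingers measure 114 mm over their backs; the gripper's body (76 mm by 85 mm) begins 54 mm behind the grasp point. The pads swing forward as they close: fully open they stand 13 mm farther back than shut.
Start: joints at [-1.137, 0.507, -0.238, 1.5, 0.126, 1.149, -0.155], TCP at [0.201, 0.592, 0.245] pointing down, gripper open.
Joint ranges: [-3.08, 3.08], [-0.24, 2.05], [-1.43, 1.35], [0, 2.5], [-1.52, 4.66], [0.17, 1.96], [-2.89, 2.89]. Speed limits (rad/s): [2.39, 2.39, 3.14, 3.14, 3.14, 3.14, 3.14].

INTERFACE

Orientations are given as a unit quaternion [w, x, y, z].
In Python, from plant import manip, eyes gives the robot as it stands. The module is installed in compiled form; this text tells all that it offers.
- The arm moves only by the tool servo_tool, never from a script. Its argument "rows" is a list of rows, each a list of 3 entries, a list of its own where there are three numbers: the shift along the tool's x, y, z normalised to -1 to 1, where 1 is 0.025 m, then the turn, a rotation vector about the tool's x, y, z normalised to -1 to 1, where 1 is 5 degrees, then the opening, from 0 (shut) to 1 (fully open). A call has 1 to 8 rows; each row shifts and turns the commanded pose from where the row before left it, along the tool's axes as they then stand; what a row does not reach is not made up. A row lasts 1/12 s, in which the tool goes at most 41.7 mm and 7.16 degrees, less where a joint would pass 70% of its speed; a pose out of reach is approached as far as the arm can. A call with a number of a shift or a turn outside -1 to 1 is refused whole. A call with a gripper value outside its range is refused whole. The fingers move at their own pace and stop on an object; the grip force is fixed at half the most. Time passes only in rows, so rows that do not move let the fingers close. It gives the time, the measured TCP pose, the force and the opening at its end, in the units of the state.
- manip.state(): the state, without advancing time (a new reading comes with each control period).
- eyes.capture(name): name is "scene" or "top"; returns a dict with "image" (400x640x3 uint8, red, green, blue), "depth" (400x640 float32, m along the optical axis (not along the pixel's ray), 0 where there is no reading), "mtx" (3x3 intrinsics, pixels), "pose" (4x4, takes a point from camera to world coordinates). Camera axes: x right, y up, looking along -z (the intrinsics and any distortion apply to the point x, -y, -z); pixel columns grow to the right and rows downward; lengths in m; the calibration is good to about 2 mm. A picture is of the moment at which its call begins.
- manip.sign_off(): hands the job in, once; it reports no verdict.
The state is a dict: "clock": time; "joint_pos": joint angles; "dq": joint speeds; "joint_efforts": joint torques, N m; "ee_pos": TCP position; "orientation": TCP orientation; "contact_force": force on the tool from outside, world axes, zero at the start; "moment": the same for the moment, N m; "grip_width": finger opening in m.
Only numpy, scipy, OpenCV 4.12 (cv2) and the standard library are available. Lean on these libraries where they do the work, as an engineer would, in place of code of your own. Each camera call takes 0.05 s, during which the arm holds its last target.

## Working session

There is one attempt and no reset: what is moved stays moved. The work goes in short steps, Python scripts to look and compute and a tool call to move; the robot and the scene stay as the last step left them, time stands still between calls to the robot, and variables do not carry over. Pictures are saved under pics/ and viewed, and the job is handed in when it is done.

Besides the shell and the picture viewer there is one more tool, called as name(argument=value, ...) on one line, values as JSON. servo_tool: Moves the arm, as the interface text tells. Its arguments: {"type":"object","properties":{"rows":{"type":"array","items":{"type":"array"}}},"required":["rows"]}

```bash
mkdir -p pics
cat > h.py <<'E'
import numpy as np,cv2
from plant import manip,eyes
def cap(name,tag):
    c=eyes.capture(name); np.savez(f'pics/{tag}.npz',**{k:np.asarray(v) for k,v in c.items()})
    cv2.imwrite(f'pics/{tag}.png',c['image'][:,:,::-1]); return c
def load(tag): return dict(np.load(f'pics/{tag}.npz'))
def cloud(c):
    d=c['depth'];K=c['mtx'];v,u=np.mgrid[:400,:640]
    P=np.stack([(u-K[0,2])/K[0,0]*d,-(v-K[1,2])/K[1,1]*d,-d],-1)
    W=P@c['pose'][:3,:3].T+c['pose'][:3,3]; W[d==0]=np.nan; return W
def crop(tag,x0,x1,y0,y1,s,out):
    im=cv2.imread(f'pics/{tag}.png')[y0:y1,x0:x1]
    cv2.imwrite(f'pics/{out}.png',cv2.resize(im,None,fx=s,fy=s,interpolation=cv2.INTER_CUBIC))
E
python3 - <<'E'
from h import *
for n in('scene','top'):
    c=cap(n,n+'0');print(n,c['mtx'],c['pose'].round(3),(c['depth']==0).mean())
s=manip.state();print(s)
E
```

```text
scene [[453.50258081   0.         324.77708219]
 [  0.         453.50258081 189.32623024]
 [  0.           0.           1.        ]] [[-0.036 -0.638  0.769  1.447]
 [ 0.999 -0.031  0.021  0.094]
 [ 0.011  0.769  0.639  0.842]
 [ 0.     0.     0.     1.   ]] 0.00379296875
top [[377.4626135    0.         318.46085062]
 [  0.         377.4626135  194.96974944]
 [  0.           0.           1.        ]] [[-1.90e-02  9.89e-01 -1.43e-01  3.73e-01]
 [-1.00e+00 -2.00e-02  1.00e-03  4.70e-02]
 [-2.00e-03  1.43e-01  9.90e-01  1.19e+00]
 [ 0.00e+00  0.00e+00  0.00e+00  1.00e+00]] 0.003953125
{'clock': 0.1, 'joint_pos': array([-1.13751134,  0.50826165, -0.2375141 ,  1.50104153,  0.12569335,
        1.14888492, -0.15482251]), 'dq': array([ 0.00094893, -0.00138052, -0.00064522, -0.00137014,  0.00129223,
        0.0008473 , -0.00086532]), 'joint_efforts': array([-4.35864684e-03, -6.21826315e+01, -2.19413638e+00, -2.50198925e+01,
        1.26736349e-02,  7.91437458e-03, -3.56533303e-05]), 'ee_pos': array([0.20115441, 0.59129327, 0.24450808]), 'orientation': array([-1.16798770e-04,  1.63173391e-01,  9.86597079e-01, -7.96013724e-04]), 'contact_force': array([ 0.54157541, -0.33517646,  0.22407497]), 'moment': array([ 0.05354284, -0.08732805,  0.00122825]), 'grip_width': 0.08528241990379326}
```

View pics/scene0.png

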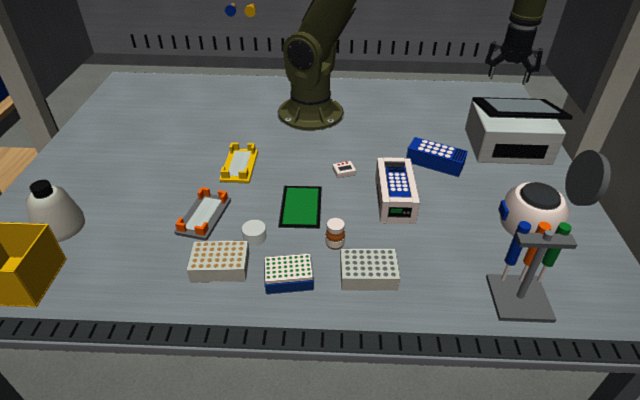

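View pics/top0.png

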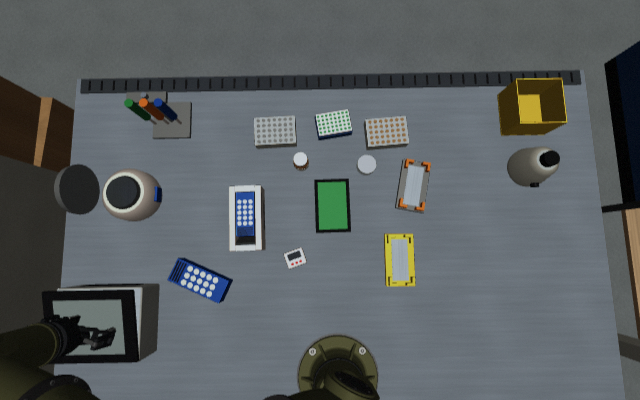

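The candidates in the top view are:
- **Blocks:** one in the heater pocket at (245,215), and a larger loose one at (200,280).
- **Docks:** the orange-cornered one at (414,185), and the yellow look-alike at (400,259).

By the description I choose the heater block and the orange dock. Next I check both in close crops.

Run:
```python
from h import *
crop('top0',160,310,170,310,5,'c1')
crop('top0',300,440,140,300,4,'c2')
c=load('top0');W=cloud(c)
for n,(u,v) in dict(block=(245,233),block2=(200,280),heatertop=(245,190),heater2=(259,215),pad=(332,205),dock=(413,185),yel=(400,259),bench=(290,300),jar=(301,158),timer=(294,258),dish=(367,164)).items(): print(n,W[v-1:v+2,u-1:u+2].reshape(-1,3).mean(0).round(4))
```

```text
block [0.4252 0.2633 0.0803]
block2 [0.2911 0.3992 0.0562]
heatertop [0.5534 0.2652 0.0761]
heater2 [0.4774 0.2227 0.0784]
pad [nan nan nan]
dock [ 0.5688 -0.2532  0.0152]
yel [ 0.3394 -0.2007  0.0146]
bench [2.218e-01 1.393e-01 2.000e-04]
jar [0.6495 0.0967 0.0707]
timer [0.3489 0.1242 0.0231]
dish [ 0.6346 -0.1078  0.0364]
```

View pics/c1.png

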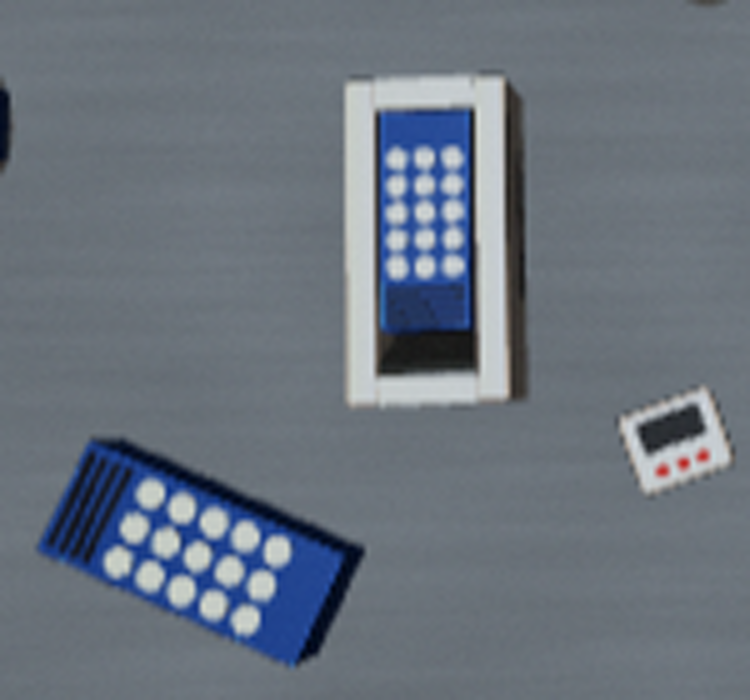

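View pics/c2.png

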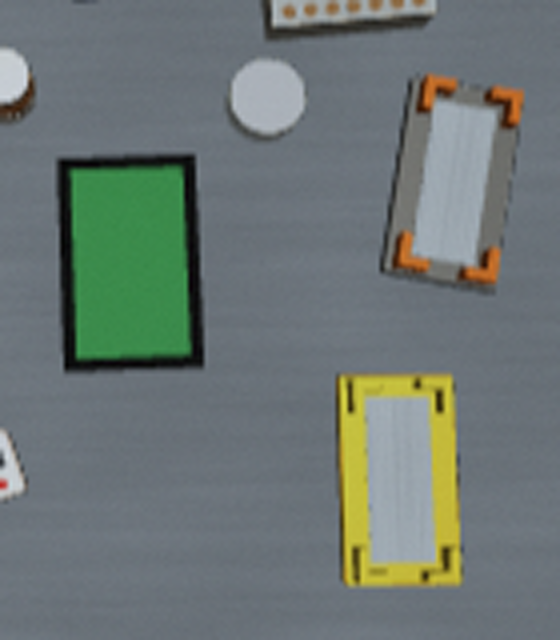

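```bash
cat >> h.py <<'E'
def ray(c,uv,z):
    uv=np.atleast_2d(uv).astype(float);K=c['mtx']
    d=np.stack([(uv[:,0]-K[0,2])/K[0,0],-(uv[:,1]-K[1,2])/K[1,1],-np.ones(len(uv))],-1)@c['pose'][:3,:3].T
    o=c['pose'][:3,3]; return o+d*((z-o[2])/d[:,2])[:,None]
def fit(c,mask,z,big=True):
    m=mask.astype(np.uint8)
    if big:
        n,l,st,_=cv2.connectedComponentsWithStats(m); m=(l==1+np.argmax(st[1:,4])).astype(np.uint8)
    v,u=np.nonzero(m); p=ray(c,np.c_[u,v],z)[:,:2]
    r=cv2.minAreaRect((p*1000).astype(np.float32)); return np.array(r[0]),np.array(r[1]),r[2],len(v)
E
python3 - <<'E'
from h import *
def box(u0,u1,v0,v1):
    m=np.zeros((400,640),bool);m[v0:v1,u0:u1]=1;return m
for cam,bx in (('top0',dict(h=(222,272,175,260),p=(305,360,170,242),d=(385,440,150,220),b=(222,272,175,260))),('scene0',dict(h=(370,425,150,230),p=(270,330,178,235),d=(170,235,180,245),b=(370,425,150,230)))):
    c=load(cam);W=cloud(c);z=W[...,2];im=c['image'].astype(int);R,G,B=im[...,0],im[...,1],im[...,2]
    print(cam)
    print('heater',fit(c,box(*bx['h'])&(abs(z-.078)<.007),.078))
    print('block blue',fit(c,box(*bx['b'])&(B>R+30)&(abs(z-.078)<.008),.078))
    print('green',fit(c,box(*bx['p'])&(G>R+40)&(G>B+20),.004))
    print('padall',fit(c,box(*bx['p'])&(((G>R+40)&(G>B+20))|(im.sum(-1)<110)),.004))
    o=box(*bx['d'])&(R>B+70)&(R>150)&(z>.032)
    print('orange',fit(c,o,.038,False))
    pp=W[o];r=cv2.minAreaRect((pp[:,:2]*1000).astype(np.float32));print('orange depth',r,np.median(pp[:,2]))
    o=box(*bx['d'])&(abs(z-.014)<.006); pp=W[o];r=cv2.minAreaRect((pp[:,:2]*1000).astype(np.float32));print('dock plate',r,np.median(pp[:,2]))
E
```

```text
top0
heater (array([472.89233398, 263.64804077]), array([192.84812927,  95.48802185]), 0.8311763405799866, 1984)
block blue (array([483.59484863, 264.42276001]), array([128.70326233,  52.84265518]), 0.6788687705993652, 641)
green (array([511.95101929,   3.7807579 ]), array([151.31031799,  89.71701813]), 0.8614118695259094, 1341)
padall (array([511.46640015,   3.75942612]), array([166.07267761, 108.35496521]), 0.6915452480316162, 1745)
orange (array([ 568.97583008, -253.70593262]), array([ 75.02275085, 150.85829163]), 78.48497009277344, 119)
orange depth ((568.5684204101562, -253.96170043945312), (75.95464324951172, 151.04400634765625), 78.38704681396484) 0.038332696747934714
dock plate ((569.3615112304688, -250.6907958984375), (129.98544311523438, 160.4880828857422), 76.94556427001953) 0.014822918525949413
scene0
heater (array([475.94497681, 262.5680542 ]), array([200.06025696,  96.38076782]), 0.8843581080436707, 1557)
block blue (array([482.74050903, 264.26608276]), array([126.86817932,  55.08374405]), 1.1782171726226807, 411)
green (array([510.02246094,   2.52497864]), array([150.97616577,  91.78422546]), 0.827135443687439, 1208)
padall (array([511.87692261,   2.99081802]), array([168.9385376 , 105.81377411]), 0.8106533885002136, 1564)
orange (array([ 602.3494873 , -243.79580688]), array([240.30300903, 136.86195374]), 17.20534324645996, 196)
orange depth ((605.9736328125, -242.68121337890625), (251.03915405273438, 136.9202117919922), 17.21823501586914) 0.03894104265293025
dock plate ((531.6119995117188, -247.04351806640625), (92.2219467163086, 239.421142578125), 79.35963439941406) 0.014199894138892777
```

The heater block measures 129x53 mm, so it's the small one. Its ribbed -x end faces the robot, where the wide gap is. The larger look-alike at (200,280) stays put.

| Item | Centre (mm) | Yaw |
|---|---|---|
| Pocket rim | (484.5, 264) | 0.8° |
| Pad | (511.5, 3.5) | 0.8° |
| Dock | (568.8, -253.8) | -11.6° |

First I turn the tool and shut the gripper.

servo_tool(rows=[[[0, 0, 0], [0, 0, -0.98], 0], [[0, 0, 0], [0, 0, -0.98], 0], [[0, 0, 0], [0, 0, -0.98], 0], [[0, 0, 0], [0, 0, -0.98], 0], [[-0.6, -1, 0], [0, 0, 0], 0], [[-0.6, -1, 0], [0, 0, 0], 0], [[-0.6, -1, 0], [0, 0, 0], 0], [[-0.6, -1, 0], [0, 0, 0], 0]])

```text
clock: 0.77
ee_pos: [0.263, 0.4912, 0.2447]
orientation: [-0.0, -0.007, 1.0, -0.0]
contact_force: [1.3, 0.5, -0.0]
grip_width: -0.0
```

servo_tool(rows=[[[-0.7, -1, 0], [0, 0, 0], 0], [[-0.7, -1, 0], [0, 0, 0], 0], [[-0.7, -1, 0], [0, 0, 0], 0], [[-0.7, -1, 0], [0, 0, 0], 0], [[-0.7, -1, 0], [0, 0, 0], 0], [[-0.7, -1, 0], [0, 0, 0], 0], [[-0.7, -1, 0.2], [0, 0, 0], 0], [[0, 0, 0], [0, 0, 0], 0]])

```text
clock: 1.43
ee_pos: [0.3914, 0.313, 0.2392]
orientation: [0.0, -0.003, 1.0, -0.002]
contact_force: [0.4, -0.1, -0.8]
grip_width: -0.0001
```

servo_tool(rows=[[[-0.7, -1, 1], [0, 0, 0], 0], [[-0.7, -1, 1], [0, 0, 0], 0], [[0, 0, 1], [0, 0, 0], 0], [[0, 0, 1], [0, 0, 0], 0], [[0, 0, 0], [0, 0, 0], 0], [[0, 0, 0], [0, 0, 0], 0]])

```text
clock: 1.93
ee_pos: [0.4225, 0.2696, 0.1396]
orientation: [-0.001, -0.007, 1.0, -0.001]
contact_force: [0.5, 0.9, 0.6]
grip_width: 0.0004
```

Run:
```python
from h import *
c=cap('top','t1');cap('scene','s1')
s=manip.state();print(s['ee_pos'],s['orientation'],s['contact_force'])
crop('t1',200,300,170,270,5,'t1c');crop('s1',350,450,100,230,5,'s1c')
```

```text
[0.42363131 0.27072103 0.14142189] [ 4.83942362e-04 -7.53477356e-03  9.99971400e-01  4.38114399e-04] [-0.50380212  0.85868913 -0.15508637]
```

View pics/s1c.png

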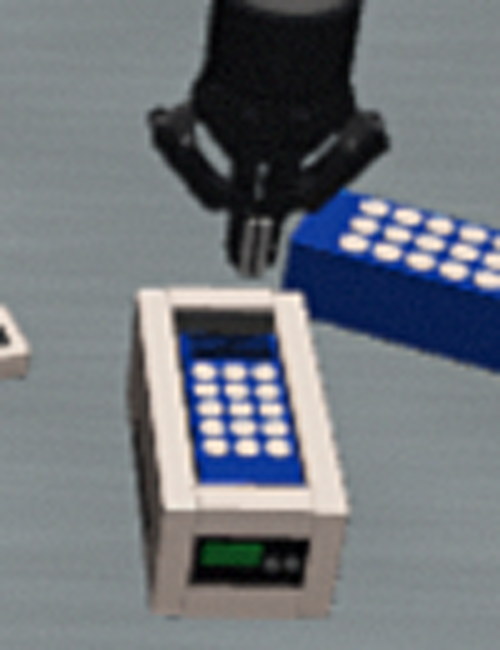

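View pics/t1c.png

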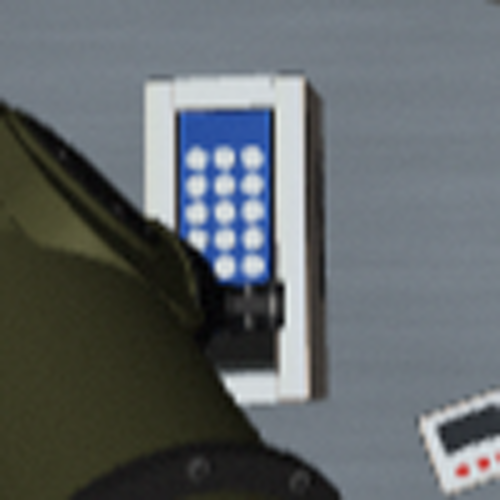

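The scene crop shows the closed fingers over the ribbed end, with their tip at about (401,154). The block and heater haven't moved. I'll measure the fingertip height.

Run:
```python
from h import *
W=cloud(load('s1'))
for v in range(138,160,2): print(v,W[v,396:407].round(3)[:, 2], W[v,401].round(3))
W=W[130:158,385:420].reshape(-1,3);m=(W[:,2]>.1)&(abs(W[:,0]-.42)<.04)
print(np.nanmin(W[m],0),np.nanmax(W[m],0)); q=W[m&(W[:,2]<.145)];print(q.min(0),q.max(0))
```

```text
138 [ 0.179  0.183  0.185  0.185  0.186 -0.001  0.175  0.184  0.187  0.185
  0.187] [ 0.15   0.314 -0.001]
140 [0.172 0.178 0.178 0.178 0.177 0.164 0.173 0.178 0.179 0.178 0.177] [0.413 0.27  0.164]
142 [0.17  0.171 0.174 0.173 0.171 0.162 0.169 0.175 0.174 0.174 0.172] [0.42  0.27  0.162]
144 [ 0.162  0.162  0.166  0.164  0.165  0.163  0.164  0.162  0.165  0.167
 -0.   ] [0.43  0.269 0.163]
146 [ 0.156  0.155  0.155  0.158  0.159  0.16   0.159  0.159  0.158  0.157
 -0.   ] [0.436 0.269 0.16 ]
148 [ 0.149  0.148  0.149  0.151  0.152  0.153  0.151  0.152  0.148  0.151
 -0.004] [0.435 0.269 0.153]
150 [ 0.143  0.143  0.148  0.145  0.146  0.145  0.147  0.144  0.142  0.144
 -0.   ] [0.433 0.271 0.145]
152 [ 0.135  0.138  0.137  0.138  0.138  0.137  0.141  0.137  0.135 -0.002
 -0.002] [0.431 0.272 0.137]
154 [ 0.003  0.127  0.132  0.132  0.129  0.133  0.133  0.001 -0.002 -0.003
 -0.001] [0.435 0.272 0.133]
156 [ 0.003  0.     0.    -0.    -0.001  0.     0.001 -0.003 -0.    -0.
  0.023] [0.256 0.304 0.   ]
158 [ 0.076  0.08   0.078  0.078  0.08   0.077  0.077  0.078 -0.003 -0.001
  0.016] [0.375 0.284 0.077]
[0.4092428  0.22141233 0.12718046] [0.44431854 0.31226023 0.21418896]
[0.42560878 0.25469429 0.12718046] [0.43562196 0.28170643 0.14417686]
```

servo_tool(rows=[[[-0.14, -0.3, 0.8], [0, 0, 0], 0], [[0, 0, 0.8], [0, 0, 0], 0], [[0, 0, 0.2], [0, 0, 0], 0], [[0, 0, 0], [0, 0, 0], 0], [[0, 0, 0.2], [0, 0, 0], 0], [[0, 0, 0.1], [0, 0, 0], 0], [[0, 0, 0.1], [0, 0, 0], 0], [[0, 0, 0], [0, 0, 0], 0]])

```text
clock: 2.7
ee_pos: [0.427, 0.2626, 0.0855]
orientation: [0.0, -0.007, 1.0, 0.0]
contact_force: [0.4, -0.0, 0.6]
grip_width: 0.0
```

servo_tool(rows=[[[0, 0, 0.08], [0, 0, 0], 0], [[0, 0, 0.08], [0, 0, 0], 0], [[0, 0, 0.08], [0, 0, 0], 0], [[0, 0, 0], [0, 0, 0], 0]])

```text
clock: 3.03
ee_pos: [0.4268, 0.2623, 0.079]
orientation: [-0.0, -0.007, 1.0, -0.0]
contact_force: [-0.1, -0.3, 0.0]
grip_width: -0.0001
```

Run:
```python
from h import *
cap('scene','s2')
s=manip.state();print(s['ee_pos'],s['orientation'],s['contact_force'])
crop('s2',350,450,100,230,5,'s2c')
```

```text
[0.42686871 0.26233314 0.07907824] [-1.90382281e-04 -7.12966092e-03  9.99974559e-01 -1.10048058e-04] [ 0.32494452 -0.22100111 -0.1867297 ]
```

View pics/s2c.png

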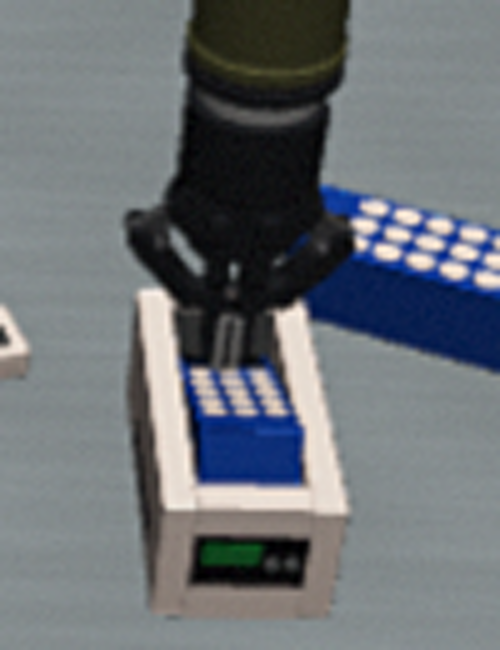

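The scene crop shows the block tipped, with its +x end face (crop 200-300, 425-485) standing above the rim. I back off straight up, open the gripper and check.

servo_tool(rows=[[[0, 0, -0.2], [0, 0, 0], 0], [[0, 0, -1], [0, 0, 0], 0], [[0, 0, -1], [0, 0, 0], 0], [[0, 0, -1], [0, 0, 0], 0.5], [[0, 0, -1], [0, 0, 0], 1], [[0, 0, 0], [0, 0, 0], 1]])

```text
clock: 3.58
ee_pos: [0.4288, 0.2638, 0.1891]
orientation: [0.003, -0.007, 1.0, 0.002]
contact_force: [-0.5, 0.4, -0.7]
grip_width: 0.0355
```

Run:
```python
from h import *
cap('scene','s3');c=cap('top','t3')
s=manip.state();print(s['ee_pos'],s['contact_force'],s['grip_width'])
crop('s3',350,450,100,230,5,'s3c')
W=cloud(load('s3'))
im=load('s3')['image'].astype(int);m=np.zeros((400,640),bool);m[160:205,375:425]=1
m&=(im[...,2]>im[...,0]+30)
p=W[m]; 
for z0 in range(60,104,4):
    q=p[(p[:,2]>z0/1000)&(p[:,2]<z0/1000+.004)]
    if len(q)>3: print(z0,len(q),q.min(0).round(3),q.max(0).round(3))
```

```text
[0.42743641 0.26265926 0.18557743] [-0.25403832 -0.98080459 -0.93025852] 0.050397159837068335
60 4 [0.424 0.239 0.061] [0.429 0.287 0.064]
64 18 [0.43  0.238 0.064] [0.532 0.292 0.068]
68 24 [0.441 0.237 0.069] [0.538 0.291 0.072]
72 37 [0.452 0.24  0.072] [0.541 0.297 0.076]
76 43 [0.461 0.237 0.076] [0.541 0.294 0.08 ]
80 44 [0.478 0.239 0.08 ] [0.536 0.29  0.084]
84 40 [0.486 0.237 0.084] [0.537 0.289 0.088]
88 49 [0.5   0.237 0.088] [0.535 0.292 0.092]
92 57 [0.509 0.238 0.092] [0.535 0.291 0.096]
96 43 [0.519 0.239 0.096] [0.532 0.291 0.099]
```

View pics/s3c.png

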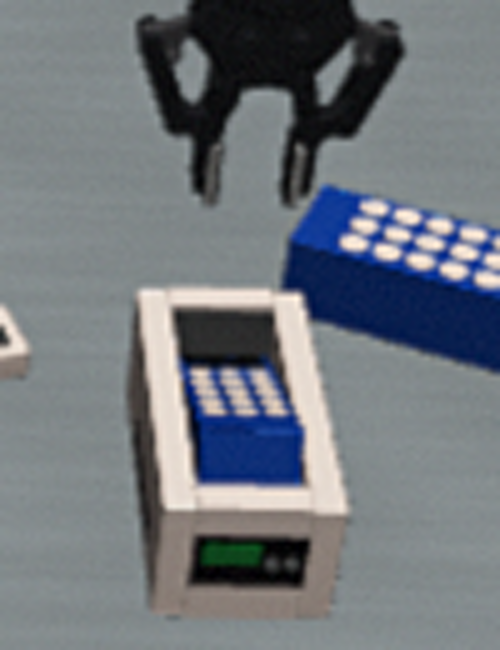

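The scene crop shows the block tipped about 0.36 rad by itself. Its top +x edge is at x≈0.530, z≈0.098, y≈0.2645. The pads swing as they close, so I measure the fingertip height at the current opening of about 50 mm and again fully open.

Run:
```python
from h import *
def tips(tag,u0,u1,v0,v1,zmax):
    W=cloud(load(tag))[v0:v1,u0:u1].reshape(-1,3);m=(W[:,2]>.12)&(abs(W[:,0]-.43)<.03)&(W[:,2]<zmax)
    q=W[m];print(tag,len(q),np.sort(q[:,2])[:8].round(4),q[:,1].min(),q[:,1].max(),q[:,0].max())
tips('s3',380,425,120,145,.19)
c=cap('scene','s4');s=manip.state();print(s['ee_pos'],s['grip_width'])
tips('s4',375,430,110,145,.22)
```

```text
s3 36 [0.1767 0.1775 0.1777 0.1782 0.1783 0.1793 0.1803 0.1811] 0.23144914623343107 0.2916871090430213 0.4418065340908326
[0.42691066 0.26223358 0.18451833] 0.05785287597572546
s4 167 [0.1746 0.1769 0.177  0.1773 0.1776 0.1786 0.179  0.1794] 0.2179824787748327 0.3056968693857668 0.4434893317907431
```

servo_tool(rows=[[[-0.95, 0.01, 0], [0, 0, 0], 1], [[-0.95, 0.01, 0], [0, 0, 0], 1], [[-0.95, 0.01, 0], [0, 0, 0], 1], [[-0.95, 0, 0], [0, 0, 0], 1], [[0, 0, 1], [0, 0, 0], 1], [[0, 0, 1], [0, 0, 0], 1], [[0, 0, 0.8], [0, 0, 0], 1], [[0, 0, 0], [0, 0, 0], 1]])

```text
clock: 4.4
ee_pos: [0.5191, 0.2627, 0.1091]
orientation: [-0.004, -0.007, 1.0, -0.002]
contact_force: [-0.1, -0.3, -0.1]
grip_width: 0.0855
```

Run:
```python
from h import *
c=cap('top','t5');cap('scene','s5')
s=manip.state();print(s['ee_pos'],s['grip_width'],s['contact_force'])
crop('s5',350,450,100,230,5,'s5c');crop('t5',200,300,150,260,5,'t5c')
```

```text
[0.52111624 0.26418478 0.11320442] 0.08591954718464492 [0.1804508  0.86975776 0.05980706]
```

View pics/s5c.png

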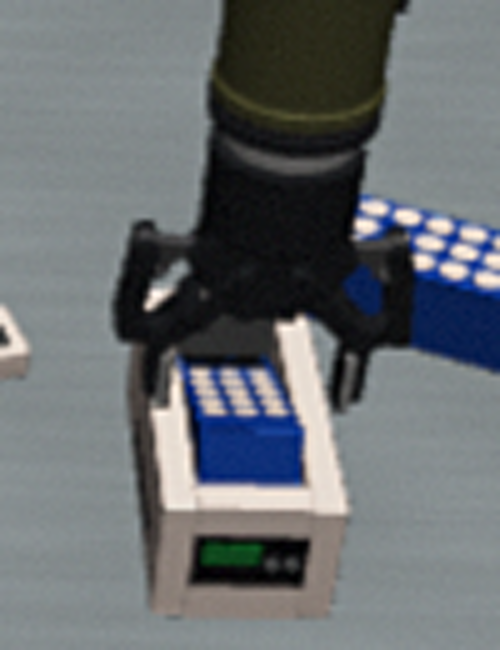

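View pics/t5c.png

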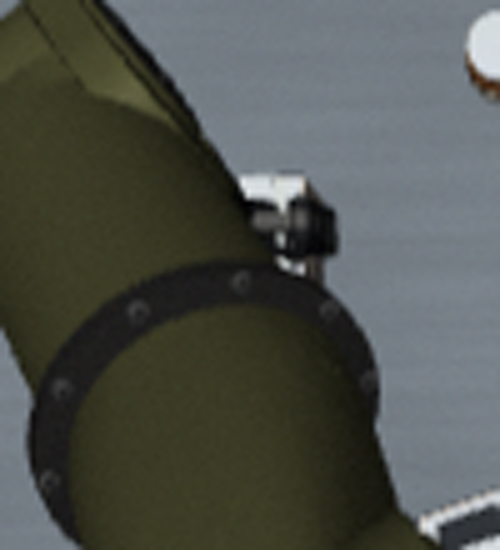

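The scene crop shows the open fingers straddling the raised end, at crop (160,400) and (348,405), clear on both sides. Next I lower 23 mm.

servo_tool(rows=[[[-0.04, 0, 0.45], [0, 0, 0], 1], [[0, 0, 0.45], [0, 0, 0], 1], [[0, 0, 0], [0, 0, 0], 1], [[0, 0, 0], [0, 0, 0], 1]])

```text
clock: 4.83
ee_pos: [0.5226, 0.2643, 0.0914]
orientation: [-0.0, -0.007, 1.0, -0.0]
contact_force: [0.6, -0.8, 0.1]
grip_width: 0.085
```

servo_tool(rows=[[[0, 0, 0], [0, 0, 0], 0.5], [[0, 0, 0.03], [0, 0, 0], 0.3], [[0, 0, 0], [0, 0, 0], 0], [[0, 0, 0], [0, 0, 0], 0], [[0, 0, 0], [0, 0, 0], 0], [[0, 0, 0], [0, 0, 0], 0]])

```text
clock: 5.33
ee_pos: [0.5235, 0.265, 0.0917]
orientation: [0.001, -0.007, 1.0, 0.0]
contact_force: [1.5, 1.3, 4.0]
grip_width: 0.0525
```

Run:
```python
from h import *
cap('scene','s6')
s=manip.state();print(s['ee_pos'],s['grip_width'],s['contact_force'])
crop('s6',350,450,100,230,5,'s6c')
```

```text
[0.52356107 0.26495115 0.09167777] 0.052467014532540185 [1.39499219 0.7016961  5.2754309 ]
```

View pics/s6c.png

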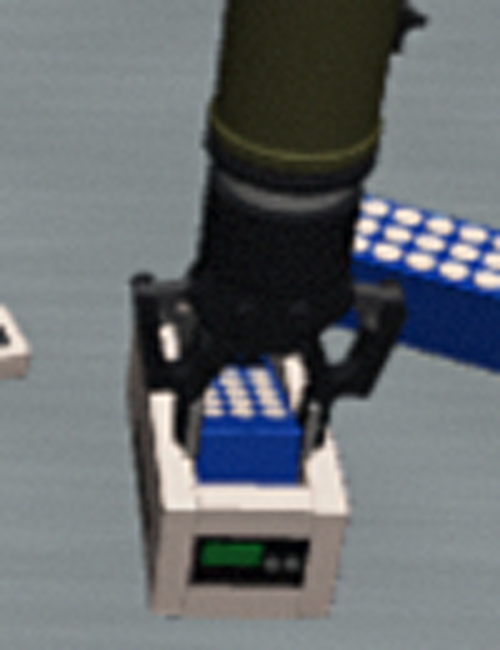

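The fingers stopped at 52 mm on the block, just above the rim. I lift slowly and check.

servo_tool(rows=[[[0, 0, -0.1], [0, 0, 0], 0], [[0, 0, -0.2], [0, 0, 0], 0], [[0, 0, -0.3], [0, 0, 0], 0], [[0, 0, -0.3], [0, 0, 0], 0], [[0, 0, -0.3], [0, 0, 0], 0], [[0, 0, -0.3], [0, 0, 0], 0], [[0, 0, -0.1], [0, 0, 0], 0], [[0, 0, 0], [0, 0, 0], 0]])

```text
clock: 6.05
ee_pos: [0.5235, 0.2642, 0.1321]
orientation: [0.001, -0.007, 1.0, 0.0]
contact_force: [-0.9, 0.1, -2.8]
grip_width: 0.0526
```

Run:
```python
from h import *
cap('scene','s7')
s=manip.state();print(s['ee_pos'],s['grip_width'],s['contact_force'],s['moment'])
crop('s7',350,450,100,230,5,'s7c')
```

```text
[0.52317443 0.2641076  0.13151581] 0.05242917568729906 [ 0.66123874  0.58617033 -2.04425435] [-0.04544282 -0.10410626  0.00083407]
```

View pics/s7c.png

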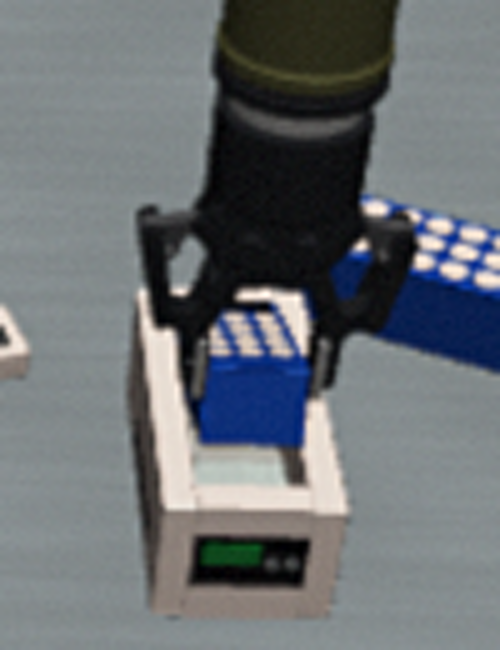

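servo_tool(rows=[[[0, 0, -0.4], [0, 0, 0], 0], [[0, 0, -0.6], [0, 0, 0], 0], [[0, 0, -0.7], [0, 0, 0], 0], [[0, 0, -0.7], [0, 0, 0], 0], [[0, 0, -0.6], [0, 0, 0], 0], [[0, 0, -0.4], [0, 0, 0], 0], [[0, 0, -0.1], [0, 0, 0], 0], [[0, 0, 0], [0, 0, 0], 0]])

```text
clock: 6.77
ee_pos: [0.5231, 0.2645, 0.2191]
orientation: [0.0, -0.007, 1.0, 0.0]
contact_force: [1.4, -0.8, -2.1]
grip_width: 0.0524
```

Run:
```python
from h import *
cap('scene','s8')
s=manip.state();print(s['ee_pos'],s['grip_width'],s['contact_force'],s['moment'])
crop('s8',350,450,70,220,4,'s8c')
```

```text
[0.52276084 0.26430241 0.21821959] 0.05239869140308308 [ 1.14656874  0.20658388 -2.55257535] [-0.0372823  -0.11940869  0.05554196]
```

View pics/s8c.png

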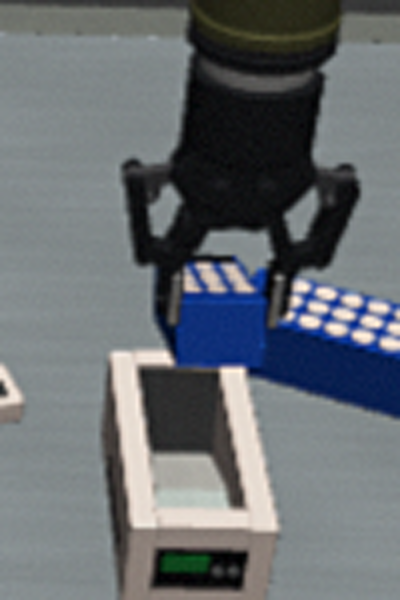

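The block is held clear of the empty pocket. I traverse to over the pad.

servo_tool(rows=[[[0, -0.4, 0], [0, 0, 0], 0], [[-0.2, -0.7, 0], [0, 0, 0], 0], [[-0.2, -0.8, 0], [0, 0, 0], 0], [[-0.2, -0.8, 0], [0, 0, 0], 0], [[-0.2, -0.8, 0], [0, 0, 0], 0], [[-0.2, -0.8, 0], [0, 0, 0], 0], [[-0.2, -0.8, 0], [0, 0, 0], 0], [[-0.2, -0.8, 0], [0, 0, 0], 0]])

```text
clock: 7.48
ee_pos: [0.5595, 0.1154, 0.2174]
orientation: [-0.001, -0.007, 1.0, -0.0]
contact_force: [1.2, 0.1, -2.6]
grip_width: 0.0527
```

servo_tool(rows=[[[0, -0.8, 0], [0, 0, 0], 0], [[0, -0.8, 0], [0, 0, 0], 0], [[0, -0.8, 0], [0, 0, 0], 0], [[0, -0.8, 0], [0, 0, 0], 0], [[0, -0.7, 0], [0, 0, 0], 0], [[0, -0.4, 0], [0, 0, 0], 0], [[0, -0.2, 0], [0, 0, 0], 0], [[0, 0, 0], [0, 0, 0], 0]])

```text
clock: 8.15
ee_pos: [0.5613, 0.0037, 0.218]
orientation: [-0.001, -0.006, 1.0, -0.0]
contact_force: [-0.4, -0.0, -2.2]
grip_width: 0.0526
```

servo_tool(rows=[[[0, 0, 0], [0, 0.3, 0], 0], [[0, 0, 0], [0, 0.6, 0], 0], [[0, 0, 0], [0, 0.7, 0], 0], [[0, 0, 0], [0, 0.7, 0], 0], [[0, 0, 0], [0, 0.7, 0], 0], [[0, 0, 0], [0, 0.6, 0], 0], [[0, 0, 0], [0, 0.3, 0], 0], [[0, 0, 0], [0, 0, 0], 0]])

```text
clock: 8.82
ee_pos: [0.5622, 0.0068, 0.2171]
orientation: [-0.171, -0.008, 0.985, -0.001]
contact_force: [0.5, -0.4, -3.5]
grip_width: 0.0525
```

Run:
```python
from h import *
cap('scene','s9');cap('top','t9')
s=manip.state();print(s['ee_pos'],s['orientation'],s['grip_width'],s['contact_force'],s['moment'])
crop('s9',220,380,70,270,3,'s9c');crop('t9',270,390,100,260,3.5,'t9c')
```

```text
[0.56179616 0.00627638 0.21796833] [-0.1691361  -0.00786466  0.98556082 -0.00099604] 0.052614227564679726 [-0.52366088 -0.35044963 -2.90072706] [-0.04413115 -0.67354614 -0.03160404]
```

View pics/s9c.png

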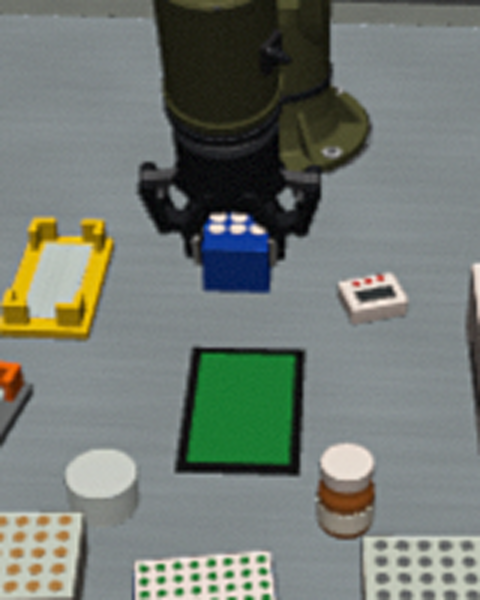

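View pics/t9c.png

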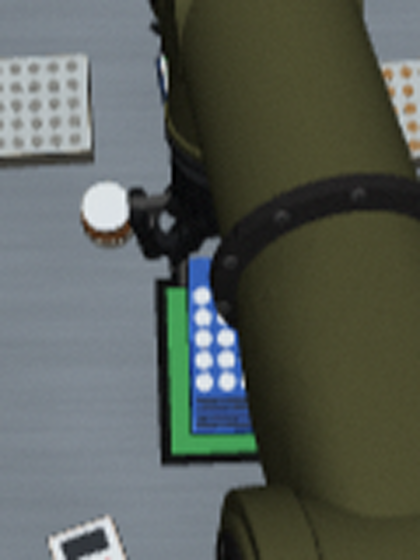

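The block is now over the pad and roughly level, with its ribbed end still toward the robot. I'll fit its top plane from depth.

Run:
```python
from h import *
c=load('t9');W=cloud(c);im=c['image'].astype(int)
m=np.zeros((400,640),bool);m[178:224,326:338]=1
p=W[m];p=p[np.isfinite(p).all(1)&(p[:,2]>.1)&(p[:,2]<.26)]
A=np.c_[p[:,:2],np.ones(len(p))];s,r,*_=np.linalg.lstsq(A,p[:,2],rcond=None)
print(s,len(p),np.std(A@s-p[:,2]),p.min(0),p.max(0))
for x in(.46,.5,.54,.56):print(x,s[0]*x+s[1]*.006+s[2])
c=load('s9');W=cloud(c)
for v in range(138,170,2): print(v,W[v,293:308:3].round(3).tolist())
```

```text
[0.04884309 0.01895185 0.19721493] 452 0.004234994235141595 [ 0.44119442 -0.002139    0.1882513 ] [0.55749616 0.02801399 0.22727337]
0.46 0.21979646254958407
0.5 0.2217501861089052
0.54 0.22370390966822634
0.56 0.22468077144788692
138 [[0.596, -0.002, 0.281], [0.598, 0.005, 0.282], [0.596, 0.012, 0.281], [0.609, 0.02, 0.29], [0.607, 0.026, 0.289]]
140 [[0.592, -0.002, 0.273], [0.597, 0.005, 0.276], [0.594, 0.012, 0.275], [0.602, 0.019, 0.28], [0.602, 0.026, 0.281]]
142 [[0.523, -0.01, 0.222], [0.522, -0.003, 0.221], [0.525, 0.005, 0.223], [0.522, 0.012, 0.222], [0.599, 0.025, 0.273]]
144 [[0.531, -0.01, 0.221], [0.53, -0.002, 0.22], [0.532, 0.005, 0.222], [0.53, 0.012, 0.221], [0.599, 0.025, 0.268]]
146 [[0.542, -0.008, 0.223], [0.542, -0.001, 0.222], [0.542, 0.006, 0.223], [0.539, 0.013, 0.221], [0.539, 0.02, 0.222]]
148 [[0.55, -0.008, 0.222], [0.551, -0.0, 0.223], [0.552, 0.007, 0.224], [0.549, 0.014, 0.222], [0.548, 0.021, 0.222]]
150 [[0.556, -0.007, 0.22], [0.557, 0.0, 0.221], [0.556, 0.007, 0.221], [0.556, 0.014, 0.222], [0.557, 0.022, 0.222]]
152 [[0.565, -0.006, 0.221], [0.5
[... 344 characters left out ...]
06, 0.207], [0.571, 0.001, 0.208], [0.568, 0.008, 0.206], [0.572, 0.015, 0.209], [0.569, 0.022, 0.207]]
160 [[0.572, -0.006, 0.202], [0.57, 0.001, 0.201], [0.565, 0.007, 0.198], [0.571, 0.015, 0.203], [0.569, 0.022, 0.201]]
162 [[0.57, -0.007, 0.195], [0.573, 0.001, 0.198], [0.567, 0.007, 0.194], [0.567, 0.015, 0.194], [0.569, 0.022, 0.195]]
164 [[0.57, -0.007, 0.189], [0.569, 0.0, 0.189], [0.568, 0.007, 0.188], [0.568, 0.015, 0.189], [0.571, 0.022, 0.191]]
166 [[0.57, -0.007, 0.183], [0.571, 0.0, 0.184], [0.571, 0.007, 0.184], [0.57, 0.015, 0.184], [0.568, 0.022, 0.183]]
168 [[0.338, -0.034, 0.001], [0.336, -0.025, -0.0], [0.336, -0.016, 0.001], [0.337, -0.007, 0.002], [0.334, 0.002, -0.0]]
```

The block is level within about 0.02 rad. Its underside is at z≈0.1795 and its centre near (0.505, 0.006). I lower it straight down, which is (-0.335, 0, 0.942) per unit in tool axes.

servo_tool(rows=[[[-0.17, 0, 0.47], [0, 0, 0], 0], [[-0.33, 0, 0.94], [0, 0, 0], 0], [[-0.33, 0, 0.94], [0, 0, 0], 0], [[-0.33, 0, 0.94], [0, 0, 0], 0], [[-0.33, 0, 0.94], [0, 0, 0], 0], [[-0.27, 0, 0.75], [0, 0, 0], 0], [[-0.17, 0, 0.47], [0, 0, 0], 0], [[0, 0, 0], [0, 0, 0], 0]])

```text
clock: 9.58
ee_pos: [0.5602, 0.0053, 0.0721]
orientation: [-0.171, -0.007, 0.985, -0.001]
contact_force: [-1.3, 0.3, -2.4]
grip_width: 0.0526
```

Run:
```python
from h import *
c=cap('scene','s10')
s=manip.state();print(s['ee_pos'],s['orientation'],s['grip_width'],s['contact_force'],s['moment'])
crop('s10',220,380,70,270,3,'s10c')
W=cloud(c)
for v in range(180,225,3): print(v,W[v,298:307:4].round(3).tolist())
```

```text
[0.56104076 0.00533195 0.07368256] [-0.16994929 -0.00726674  0.98542533 -0.00115826] 0.05227335047377454 [ 0.70660884  0.2852483  -1.24972716] [-0.05546284 -0.6401366   0.04038989]
180 [[0.644, 0.011, 0.199], [0.639, 0.02, 0.196], [0.633, 0.029, 0.191]]
183 [[0.64, 0.011, 0.188], [0.638, 0.02, 0.186], [0.626, 0.028, 0.177]]
186 [[0.635, 0.01, 0.174], [0.634, 0.019, 0.174], [0.599, 0.026, 0.145]]
189 [[0.592, 0.005, 0.13], [0.605, 0.016, 0.141], [0.6, 0.026, 0.137]]
192 [[0.545, 0.0, 0.08], [0.54, 0.01, 0.077], [0.596, 0.025, 0.124]]
195 [[0.552, 0.001, 0.076], [0.553, 0.011, 0.077], [0.55, 0.021, 0.075]]
198 [[0.567, 0.002, 0.079], [0.564, 0.012, 0.077], [0.566, 0.022, 0.079]]
201 [[0.569, 0.002, 0.07], [0.566, 0.012, 0.068], [0.568, 0.022, 0.07]]
204 [[0.566, 0.001, 0.057], [0.568, 0.012, 0.059], [0.567, 0.022, 0.059]]
207 [[0.569, 0.001, 0.049], [0.567, 0.011, 0.048], [0.568, 0.022, 0.049]]
210 [[0.569, 0.001, 0.039], [0.566, 0.011, 0.037], [0.566, 0.022, 0.037]]
213 [[0.545, -0.002, 0.006], [0.543, 0.009, 0.005], [0.546, 0.02, 0.007]]
216 [[0.555, -0.001, 0.004], [0.555, 0.01, 0.004], [0.553, 0.02, 0.003]]
219 [[0.568, -0.0, 0.005], [0.563, 0.01, 0.001], [0.567, 0.021, 0.005]]
222 [[0.58, 0.001, 0.006], [0.579, 0.011, 0.005], [0.578, 0.022, 0.005]]
```

View pics/s10c.png

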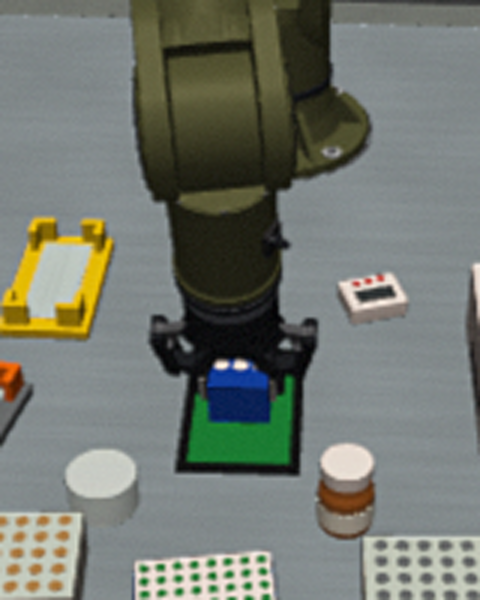

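The block hangs level over the green, with its underside at z≈0.035, so about 31 mm remain. I finish slowly.

servo_tool(rows=[[[-0.12, 0, 0.33], [0, 0, 0], 0], [[-0.13, 0, 0.38], [0, 0, 0], 0], [[-0.1, 0, 0.28], [0, 0, 0], 0], [[-0.02, 0, 0.06], [0, 0, 0], 0], [[0, 0, 0], [0, 0, 0], 0], [[0, 0, 0], [0, 0, 0], 0]])

```text
clock: 10.13
ee_pos: [0.5617, 0.005, 0.0462]
orientation: [-0.169, -0.007, 0.986, -0.001]
contact_force: [0.6, 0.0, -2.7]
grip_width: 0.0526
```

servo_tool(rows=[[[-0.02, 0, 0.06], [0, 0, 0], 0], [[0, 0, 0], [0, 0, 0], 0], [[0, 0, 0], [0, 0, 0], 0]])

```text
clock: 10.38
ee_pos: [0.5617, 0.0051, 0.0448]
orientation: [-0.169, -0.007, 0.986, -0.001]
contact_force: [-0.1, 0.3, -3.1]
grip_width: 0.0524
```

servo_tool(rows=[[[-0.02, 0, 0.06], [0, 0, 0], 0], [[0, 0, 0], [0, 0, 0], 0], [[0, 0, 0], [0, 0, 0], 0]])

```text
clock: 10.63
ee_pos: [0.5615, 0.0051, 0.043]
orientation: [-0.169, -0.007, 0.986, -0.001]
contact_force: [-0.0, 0.1, -3.1]
grip_width: 0.0527
```

servo_tool(rows=[[[-0.014, 0, 0.04], [0, 0, 0], 0], [[0, 0, 0], [0, 0, 0], 0], [[0, 0, 0], [0, 0, 0], 0]])

```text
clock: 10.88
ee_pos: [0.5617, 0.005, 0.0421]
orientation: [-0.169, -0.007, 0.986, -0.001]
contact_force: [1.2, -0.7, 0.3]
grip_width: 0.0525
```

servo_tool(rows=[[[-0.014, 0, 0.04], [0, 0, 0], 0], [[0, 0, 0], [0, 0, 0], 0], [[0, 0, 0], [0, 0, 0], 0]])

```text
clock: 11.13
ee_pos: [0.5619, 0.0051, 0.0414]
orientation: [-0.169, -0.007, 0.986, -0.001]
contact_force: [0.5, 0.5, 4.6]
grip_width: 0.0525
```

servo_tool(rows=[[[-0.014, 0, 0.04], [0, 0, 0], 0], [[0, 0, 0], [0, 0, 0], 0], [[0, 0, 0], [0, 0, 0], 0]])

```text
clock: 11.38
ee_pos: [0.5619, 0.0051, 0.0414]
orientation: [-0.169, -0.007, 0.986, -0.001]
contact_force: [0.6, 0.9, 12.1]
grip_width: 0.0525
```

There is firm contact at 12 N, so the block is down on the pad. I release it and back off along the tool axis.

servo_tool(rows=[[[0, 0, -0.04], [0, 0, 0], 0.3], [[0, 0, 0], [0, 0, 0], 0.75], [[0, 0, 0], [0, 0, 0], 0.9], [[0, 0, 0], [0, 0, 0], 1], [[0, 0, 0], [0, 0, 0], 1], [[0, 0, 0], [0, 0, 0], 1]])

```text
clock: 11.88
ee_pos: [0.5617, 0.005, 0.0405]
orientation: [-0.17, -0.007, 0.985, -0.001]
contact_force: [0.3, -0.5, 0.5]
grip_width: 0.0851
```

servo_tool(rows=[[[0, 0, -0.3], [0, 0, 0], 1], [[0, 0, -0.8], [0, 0, 0], 1], [[0, 0, -1], [0, 0, 0], 1], [[0, 0, -1], [0, -1, 0], 1], [[0, 0, -1], [0, -1, 0], 1], [[0, 0, 0], [0, -1, 0], 1], [[0, 0, 0], [0, -0.9, 0], 1], [[0, 0, 0], [0, 0, 0], 1]])

```text
clock: 12.55
ee_pos: [0.5921, 0.0054, 0.1398]
orientation: [0.002, -0.007, 1.0, -0.0]
contact_force: [-1.5, 0.7, -0.9]
grip_width: 0.0851
```

Run:
```python
from h import *
c=cap('scene','s11');cap('top','t11')
s=manip.state();print(s['clock'],s['ee_pos'],s['orientation'],s['grip_width'],s['contact_force'])
crop('s11',220,380,70,270,3,'s11c');crop('t11',270,390,100,260,3.5,'t11c')
for n in('s11','t11'):
    c=load(n);W=cloud(c);im=c['image'].astype(int)
    m=(abs(W[...,2]-.046)<.008)&(W[...,0]>.42)&(W[...,0]<.6)&(abs(W[...,1])<.06)&((im[...,2]>im[...,0]+25)|(im.min(-1)>150))
    p=W[m];A=np.c_[p[:,:2],np.ones(len(p))];q=np.linalg.lstsq(A,p[:,2],rcond=None)[0];print(n,len(p),q[:2],p[:,2].mean(),fit(c,m,.046))
```

```text
12.65 [0.59365177 0.00536537 0.13899299] [-4.49411086e-04 -7.14352807e-03  9.99974368e-01 -1.74340385e-04] 0.0853163895070177 [0.03443707 0.02428568 1.05107897]
s11 640 [-0.00856936 -0.00387271] 0.045736550724790874 (array([511.34509277,   3.07554054]), array([140.27018738,  54.17865753]), 0.11800160259008408, 640)
t11 337 [-0.00408158 -0.03204898] 0.046850427260430025 (array([505.93273926,  16.58933067]), array([126.61924744,  29.37446022]), 0.31398487091064453, 337)
```

View pics/s11c.png

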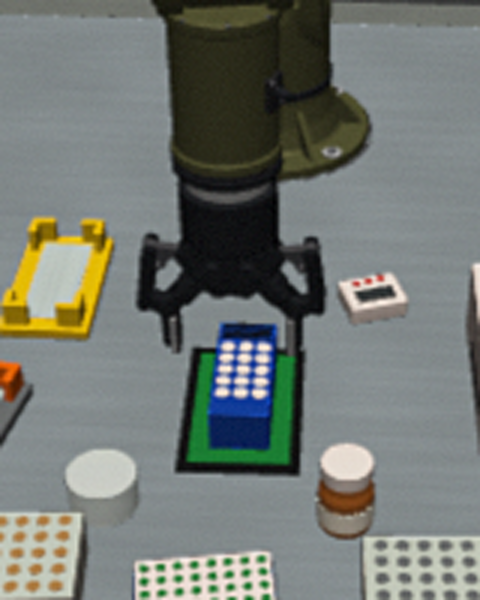

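View pics/t11c.png

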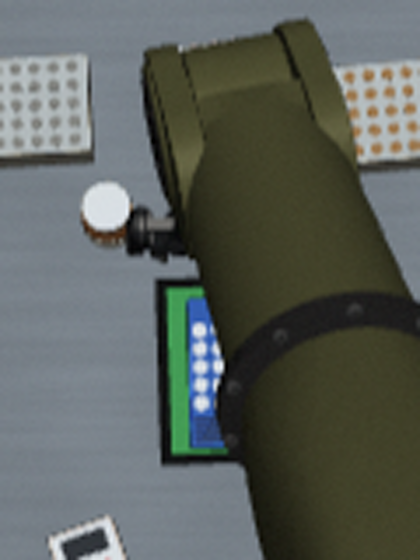

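Both views show the block lying flat on the pad and let go: slope under 0.01, top at z≈0.046, centre about (0.506, 0.004). Next I regrasp at the middle.

servo_tool(rows=[[[0.88, 0, 0], [0, 0, 0], 1], [[0.88, 0, 0], [0, 0, 0], 1], [[0.88, 0, 0], [0, 0, 0], 1], [[0.88, 0, 0.4], [0, 0, 0], 1], [[0, 0, 0.8], [0, 0, 0], 1], [[0, 0, 0.8], [0, 0, 0], 1], [[0, 0, 0], [0, 0, 0], 1], [[0, 0, 0], [0, 0, 0], 1]])

```text
clock: 13.32
ee_pos: [0.5063, 0.0044, 0.0872]
orientation: [-0.002, -0.007, 1.0, 0.0]
contact_force: [-0.8, 0.3, 0.0]
grip_width: 0.0855
```

Run:
```python
from h import *
c=cap('scene','s12')
s=manip.state();print(s['clock'],s['ee_pos'],s['orientation'],s['grip_width'],s['contact_force'])
crop('s12',250,350,130,240,6,'s12c')
```

```text
13.3667 [0.50685955 0.00439264 0.08799938] [-7.20500549e-04 -7.14721057e-03  9.99974198e-01  4.61064801e-05] 0.08549689610520673 [ 1.00444921 -0.91509821  0.58527121]
```

View pics/s12c.png

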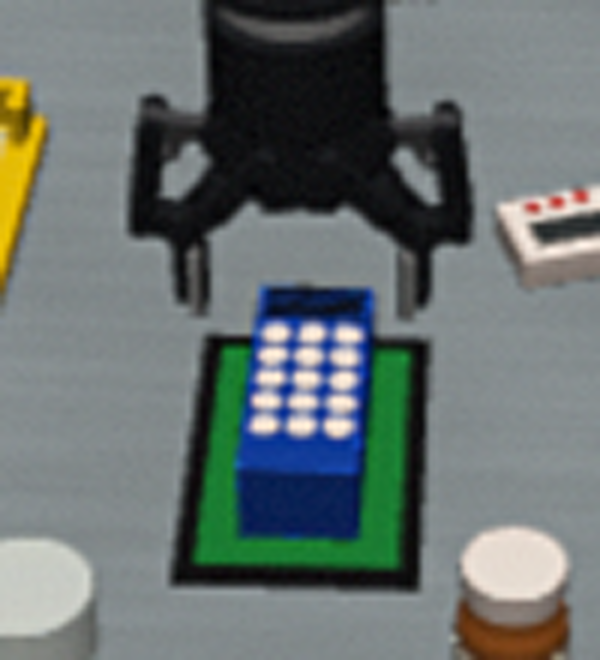

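The fingers straddle the block symmetrically over its middle. I go down 57 mm and close.

servo_tool(rows=[[[0.03, 0, 0.6], [0, 0, 0], 1], [[0, 0, 0.8], [0, 0, 0], 1], [[0, 0, 0.6], [0, 0, 0], 1], [[0, 0, 0.28], [0, 0, 0], 1], [[0, 0, 0], [0, 0, 0], 1], [[0, 0, 0], [0, 0, 0], 1]])

```text
clock: 13.87
ee_pos: [0.5059, 0.0043, 0.0316]
orientation: [0.0, -0.007, 1.0, -0.0]
contact_force: [0.2, 0.0, 0.1]
grip_width: 0.0855
```

servo_tool(rows=[[[0, 0, 0], [0, 0, 0], 0.5], [[0, 0, 0], [0, 0, 0], 0.3], [[0, 0, 0], [0, 0, 0], 0], [[0, 0, 0], [0, 0, 0], 0], [[0, 0, 0], [0, 0, 0], 0], [[0, 0, 0], [0, 0, 0], 0]])

```text
clock: 14.37
ee_pos: [0.5059, 0.0043, 0.0322]
orientation: [0.001, -0.007, 1.0, -0.0]
contact_force: [-0.6, 0.3, 6.8]
grip_width: 0.053
```

servo_tool(rows=[[[0, 0, -0.2], [0, 0, 0], 0], [[0, 0, -0.5], [0, 0, 0], 0], [[0, 0, -0.8], [0, 0, 0], 0], [[0, 0, -0.8], [0, 0, 0], 0], [[0, 0, -0.8], [0, 0, 0], 0], [[0, 0, -0.7], [0, 0, 0], 0], [[0, 0, -0.2], [0, 0, 0], 0], [[0, 0, 0], [0, 0, 0], 0]])

```text
clock: 15.03
ee_pos: [0.5059, 0.0042, 0.1324]
orientation: [0.001, -0.007, 1.0, -0.0]
contact_force: [-0.2, -0.0, -2.2]
grip_width: 0.0532
```

Run:
```python
from h import *
c=cap('scene','s13');cap('top','t13')
s=manip.state();print(s['clock'],s['ee_pos'],s['orientation'],s['grip_width'],s['contact_force'],s['moment'])
crop('s13',240,360,100,240,5,'s13c');crop('t13',270,450,100,260,4,'t13c')
```

```text
15.1333 [0.5047827  0.00408768 0.13049861] [-3.50876925e-04 -7.06085720e-03  9.99975008e-01 -7.18150546e-05] 0.05299290136643754 [-1.14154355 -0.00656758 -2.939285  ] [-0.00142227  0.00116211  0.01350386]
```

View pics/s13c.png

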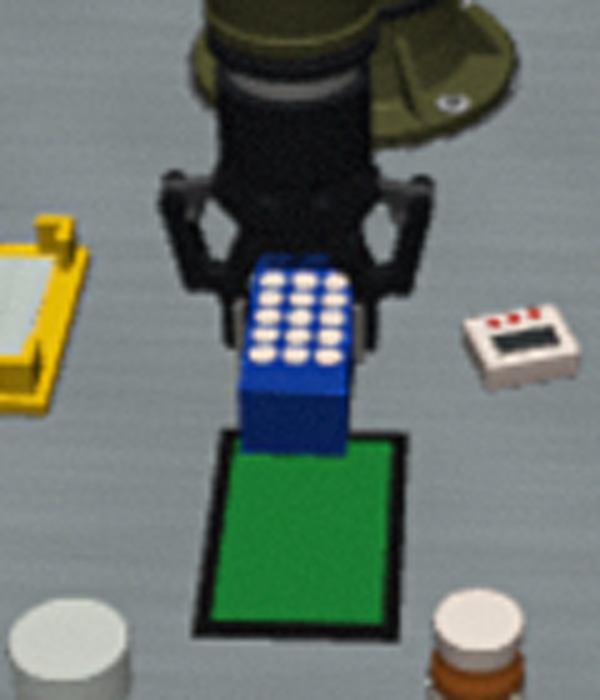

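View pics/t13c.png

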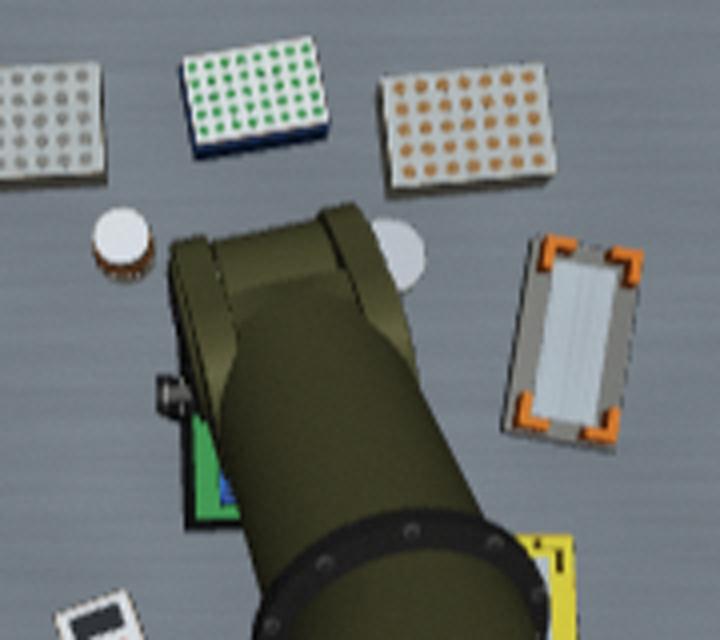

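The block is held level by its middle with a moment near zero. I measure its offset from the TCP and refine the dock pose.

Run:
```python
from h import *
c=load('s13');W=cloud(c);im=c['image'].astype(int)
m=np.zeros((400,640),bool);m[150:192,285:315]=1
m&=(im[...,2]>im[...,0]+25)&(W[...,2]>.09)
e=m&(W[...,2]<.138); t=m&(W[...,2]>.141)
p=W[e];print('end',len(p),np.median(p,0))
p=W[m&(W[...,2]<.14)&(W[...,2]>.11)];print(np.median(p[:,0]),p[:,1].min(),p[:,1].max())
mm=np.zeros((400,640),bool);mm[145:192,285:315]=1;mm&=(abs(W[...,2]-.1445)<.006)
p=W[mm];A=np.c_[p[:,:2],np.ones(len(p))];print('top',len(p),p[:,2].mean(),np.linalg.lstsq(A,p[:,2],rcond=None)[0],fit(c,mm,.1445))
# dock in scene and top
for n,b in(('s13',(170,240,180,245)),('t13',(385,440,150,220))):
    c=load(n);W=cloud(c);im=c['image'].astype(int);R,G,B=im.transpose(2,0,1)
    m=np.zeros((400,640),bool);m[b[2]:b[3],b[0]:b[1]]=1
    o=m&(R>B+60)&(R>G+40)&(abs(W[...,2]-.038)<.005)&(W[...,1]<-.19)&(W[...,1]>-.33)
    p=W[o];print(n,len(p),cv2.minAreaRect((p[:,:2]*1000).astype(np.float32)),fit(c,o,.038,False))
    crop(n,b[0]-5,b[1]+5,b[2]-5,b[3]+5,8,n+'d')
```

```text
end 231 [0.56862884 0.00535689 0.12221128]
0.5686415922440249 -0.024363597576076645 0.030211409722885496
top 634 0.14584875257877208 [-0.0142002   0.00455632  0.15322418] (array([512.67779541,   3.09668732]), array([133.60810852,  74.59103394]), 5.928354740142822, 634)
s13 212 ((596.20068359375, -252.65628051757812), (221.52462768554688, 109.03316497802734), 3.00114107131958) (array([ 593.74017334, -253.02005005]), array([216.10510254, 109.46425629]), 2.2472336292266846, 212)
t13 140 ((569.22509765625, -253.12213134765625), (76.40499877929688, 150.76791381835938), 78.13182830810547) (array([ 569.02227783, -252.88827515]), array([ 76.44957733, 151.18269348]), 78.40221405029297, 140)
```

View pics/t13d.png

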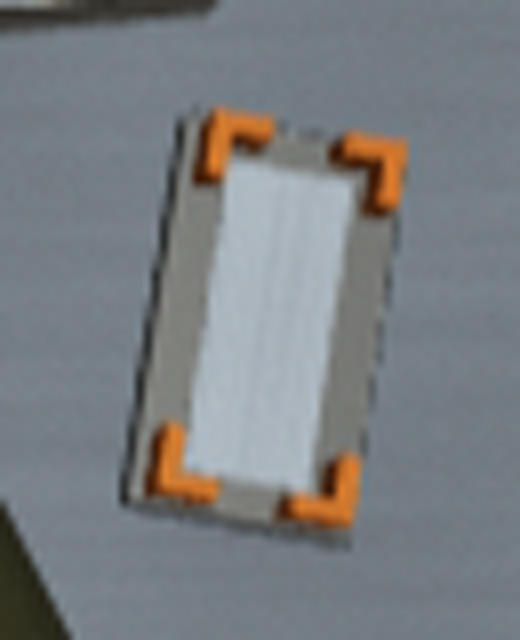

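View pics/s13d.png

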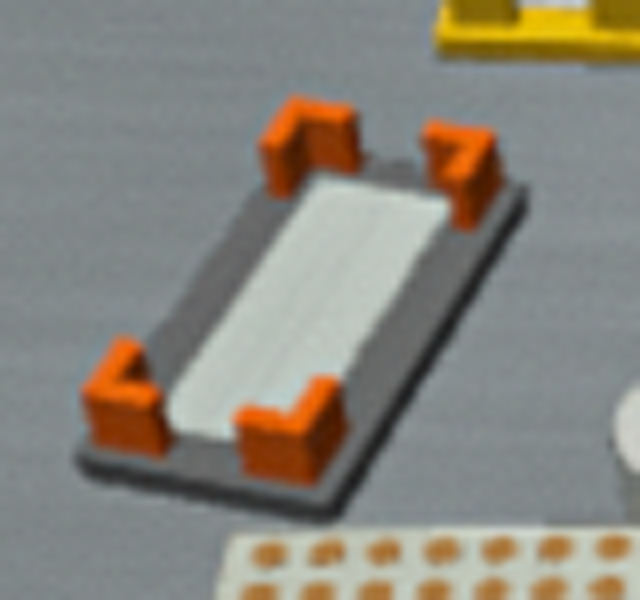

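Run:
```python
from h import *
c=load('s13')
q=np.array([[295,101],[497,131],[314,430],[86,389]])/8-.44+[165,175]
p=ray(c,q,.038)[:,:2]*1000;print(p.round(1),p.mean(0));print([np.linalg.norm(p[i]-p[(i+1)%4]).round(1) for i in range(4)])
a=p[3]-p[0]+p[2]-p[1];print(np.degrees(np.arctan2(a[1],a[0])))
c=load('t13')
q=np.array([[213,106],[407,142],[353,528],[150,494]])/8-.44+[380,145]
p=ray(c,q,.038)[:,:2]*1000;print(p.round(1),p.mean(0));print([np.linalg.norm(p[i]-p[(i+1)%4]).round(1) for i in range(4)])
a=p[0]-p[3]+p[1]-p[2];print(np.degrees(np.arctan2(a[1],a[0])))
```

```text
[[ 487.3 -274.6]
 [ 499.9 -201.5]
 [ 647.3 -229.1]
 [ 632.5 -305.3]] [ 566.75015066 -252.61694697]
[np.float64(74.2), np.float64(149.9), np.float64(77.7), np.float64(148.4)]
-11.277260663645121
[[ 651.6 -230.8]
 [ 635.7 -305.7]
 [ 485.  -275.7]
 [ 499.6 -198.6]] [ 567.9965319  -252.71158903]
[np.float64(76.6), np.float64(153.7), np.float64(78.5), np.float64(155.4)]
-11.621469642986693
```

The dock centre agrees across the fits at about (0.568, -0.253), yaw -11.5°. The block's centre is about 1 mm to -x of the TCP. I turn 12.3° and traverse: -114 mm in tool x and -239 mm in tool y.

servo_tool(rows=[[[0, 0, 0], [0, 0, 0.5], 0], [[0, 0, 0], [0, 0, 0.7], 0], [[0, 0, 0], [0, 0, 0.7], 0], [[0, 0, 0], [0, 0, 0.56], 0], [[-0.2, -0.4, 0], [0, 0, 0], 0], [[-0.38, -0.8, 0], [0, 0, 0], 0], [[-0.38, -0.8, 0], [0, 0, 0], 0], [[-0.38, -0.8, 0], [0, 0, 0], 0]])

```text
clock: 15.8
ee_pos: [0.5238, -0.0727, 0.1299]
orientation: [-0.001, 0.099, 0.995, -0.0]
contact_force: [1.5, 0.1, -2.1]
grip_width: 0.0528
```

servo_tool(rows=[[[-0.38, -0.8, 0], [0, 0, 0], 0], [[-0.38, -0.8, 0], [0, 0, 0], 0], [[-0.38, -0.8, 0], [0, 0, 0], 0], [[-0.38, -0.8, 0], [0, 0, 0], 0], [[-0.38, -0.8, 0], [0, 0, 0], 0], [[-0.38, -0.8, 0], [0, 0, 0], 0], [[-0.38, -0.8, 0], [0, 0, 0], 0], [[-0.2, -0.4, 0], [0, 0, 0], 0]])

```text
clock: 16.47
ee_pos: [0.5635, -0.2367, 0.1296]
orientation: [-0.001, 0.101, 0.995, -0.001]
contact_force: [0.9, -0.7, -3.3]
grip_width: 0.0527
```

servo_tool(rows=[[[0, 0, 0], [0, 0, 0], 0], [[0, 0, 0], [0, 0, 0], 0], [[0, 0, 0], [0, 0, 0], 0]])

```text
clock: 16.72
ee_pos: [0.564, -0.2308, 0.1304]
orientation: [-0.001, 0.099, 0.995, 0.001]
contact_force: [-0.3, 0.4, -2.8]
grip_width: 0.0535
```

```bash
cat >> h.py <<'E'
def rel(t):
    """tool-frame delta (units) to world target t (m)"""
    from scipy.spatial.transform import Rotation as R
    s=manip.state();w,x,y,z=s['orientation'];r=R.from_quat([x,y,z,w])
    ya=r.as_matrix()[:,1];print('clock',s['clock'],'pos',s['ee_pos'].round(4),'yawY',np.degrees(np.arctan2(ya[1],ya[0])).round(2),'F',s['contact_force'].round(1),'w',s['grip_width'])
    print('units',(r.inv().apply(np.array(t)-s['ee_pos'])/.025).round(3))
E
python3 - <<'E'
from h import *
rel([.569,-.253,.08])
E
```

```text
clock 16.7167 pos [ 0.564  -0.2308  0.1304] yawY 78.61 F [-0.3  0.4 -2.8] w 0.05352030643349755
units [-0.374 -0.833  2.015]
```

servo_tool(rows=[[[-0.19, -0.42, 0], [0, 0, 0], 0], [[-0.18, -0.41, 0.4], [0, 0, 0], 0], [[0, 0, 0.5], [0, 0, 0], 0], [[0, 0, 0.5], [0, 0, 0], 0], [[0, 0, 0.2], [0, 0, 0], 0], [[0, 0, 0], [0, 0, 0], 0], [[0, 0, 0], [0, 0, 0], 0]])

```text
clock: 17.3
ee_pos: [0.5693, -0.2546, 0.0907]
orientation: [-0.0, 0.1, 0.995, 0.0]
contact_force: [0.0, 0.0, -2.6]
grip_width: 0.0529
```

Run:
```python
from h import *
c=cap('scene','s14');cap('top','t14')
rel([.569,-.253,.042])
crop('s14',150,260,110,250,5,'s14c');crop('t14',360,460,120,240,5,'t14c')
```

```text
clock 17.4 pos [ 0.5698 -0.2547  0.0916] yawY 78.53 F [-0.  -0.3 -2. ] w 0.05296106307126468
units [0.046 0.06  1.984]
```

View pics/s14c.png

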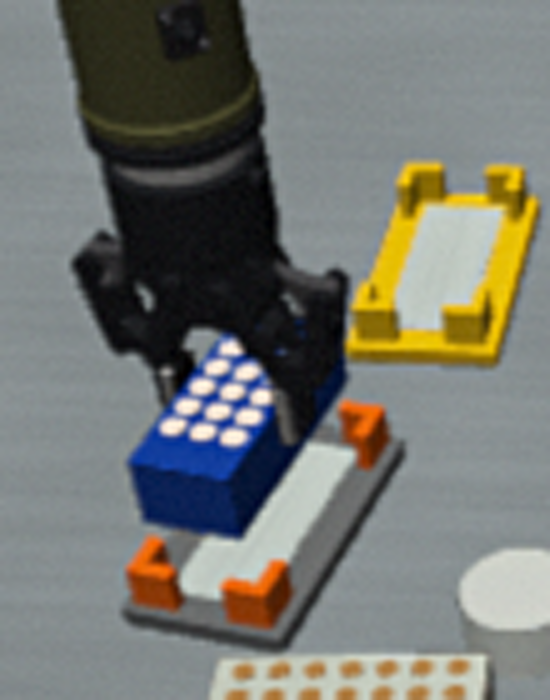

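View pics/t14c.png

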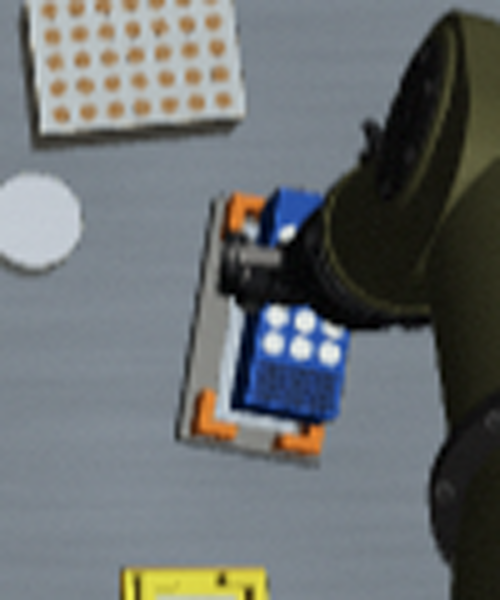

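Run:
```python
from h import *
c=load('s14')
off=np.array([150,110])-.4
qt=np.array([[131,461],[243,483]])/5+off; qb=np.array([[143,521],[238,538]])/5+off
pt=ray(c,qt,.1055)*1000;pb=ray(c,qb,.0635)*1000;print(pt.round(1),pb.round(1))
a=np.radians(-11.5);X=np.array([np.cos(a),np.sin(a)])
print('centre est',pt[:,:2].mean(0)-65*X,pb[:,:2].mean(0)-65*X)
W=cloud(c);im=c['image'].astype(int)
m=np.zeros((400,640),bool);m[196:215,175:200]=1;m&=(im[...,2]>im[...,0]+25)&(W[...,2]<.101)&(W[...,2]>.068)
p=W[m];A=np.c_[p[:,1],np.ones(len(p))];s=np.linalg.lstsq(A,p[:,0],rcond=None)[0];print('end face',len(p),np.median(p,0)*1000,'slope deg',np.degrees(np.arctan(s[0])), 'dist along X',np.median(p[:,:2]@X)*1000-65)
print('dock along X',np.array([568.2,-253.0])@X,'tcp along X',np.array([569.5,-254.6])@X)
m=(W[...,2]>.09)&(W[...,2]<.115)&(im[...,2]>im[...,0]+25)&(W[...,0]>.6)&(W[...,1]<-.2)
p=W[m];Y=np.array([-X[1],X[0]]);v=p[:,:2]@Y*1000;print('side range',len(v),v.min(),v.max(),'dock Y',np.array([568.2,-253])@Y,'tcp',np.array([569.5,-254.6])@Y)
```

```text
[[ 626.6 -292.2  105.5]
 [ 640.  -233.7  105.5]] [[ 624.6 -295.2   63.5]
 [ 634.6 -244.6   63.5]]
centre est [ 569.60696318 -250.00051743] [ 565.90674174 -256.94809731]
end face 218 [ 630.42681209 -264.29376293   85.99616839] slope deg 2.795484795488585 dist along X 606.5257669634691
dock along X 607.2333045731064 tcp along X 608.8261953841809
side range 276 -166.26844632933452 -109.54623632541116 dock Y -134.64008993321843 tcp -135.94879114586942
```

The block sits within about 1 mm lengthwise and needs +1.3 mm sideways. I lower it to just above the guide tops and check.

servo_tool(rows=[[[0, 0.05, 0.3], [0, 0, 0], 0], [[0, 0, 0.4], [0, 0, 0], 0], [[0, 0, 0.2], [0, 0, 0], 0], [[0, 0, 0], [0, 0, 0], 0], [[0, 0, 0], [0, 0, 0], 0]])

```text
clock: 17.82
ee_pos: [0.5691, -0.2531, 0.0679]
orientation: [-0.001, 0.1, 0.995, 0.0]
contact_force: [-0.7, 0.4, -2.4]
grip_width: 0.0533
```

Run:
```python
from h import *
c=cap('scene','s15');cap('top','t15')
rel([.569,-.253,.042])
crop('s15',160,250,140,240,6,'s15c');crop('t15',380,450,140,220,7,'t15c')
```

```text
clock 17.9167 pos [ 0.5696 -0.2533  0.0686] yawY 78.52 F [ 0.7 -0.3 -2.7] w 0.053038974931305535
units [0.028 0.006 1.063]
```

View pics/s15c.png

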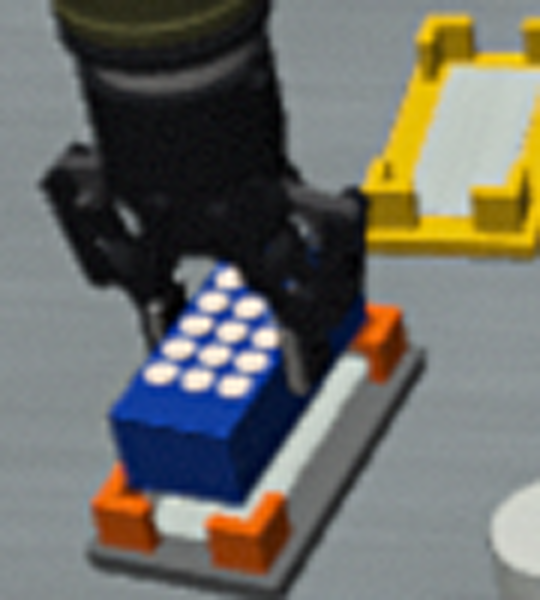

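View pics/t15c.png

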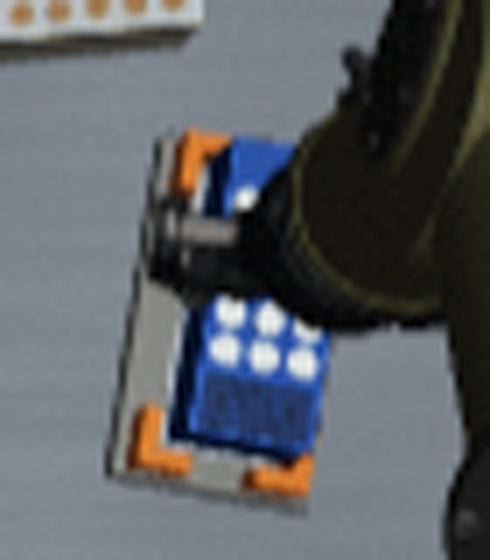

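Both views show the block's end between the front guides at crop (125,515) and (250,535), looking centred. I do a quick corner check, then descend.

Run:
```python
from h import *
c=load('s15');off=np.array([160,140])-.42
pb=ray(c,np.array([[129,487],[243,503]])/6+off,.0405)*1000
pt=ray(c,np.array([[111,419],[233,438]])/6+off,.0825)*1000
a=np.radians(-11.5);X=np.array([np.cos(a),np.sin(a)]);Y=np.array([-X[1],X[0]])
for p in(pb,pt): print(p.round(1).tolist(),'X',p[:,:2]@X-65,'Y',p[:,:2]@Y)
print('dock',607.2,-134.6)
```

```text
[[625.5, -292.1, 40.5], [632.9, -241.7, 40.5]] X [606.20673881 603.35630356] Y [-161.50014296 -110.63433926]
[[628.9, -290.5, 82.5], [638.0, -237.5, 82.5]] X [609.2084721  607.50600023] Y [-159.27413512 -105.59368869]
dock 607.2 -134.6
```

servo_tool(rows=[[[0, 0, 0.12], [0, 0, 0], 0], [[0, 0, 0.12], [0, 0, 0], 0], [[0, 0, 0], [0, 0, 0], 0], [[0, 0, 0], [0, 0, 0], 0]])

```text
clock: 18.25
ee_pos: [0.5694, -0.2532, 0.0623]
orientation: [-0.0, 0.1, 0.995, 0.0]
contact_force: [0.6, 0.0, -3.0]
grip_width: 0.053
```

The block's underside is below the guide tops with no contact force. I continue down.

servo_tool(rows=[[[0, 0, 0.15], [0, 0, 0], 0], [[0, 0, 0.15], [0, 0, 0], 0], [[0, 0, 0.15], [0, 0, 0], 0], [[0, 0, 0.1], [0, 0, 0], 0], [[0, 0, 0], [0, 0, 0], 0], [[0, 0, 0], [0, 0, 0], 0]])

```text
clock: 18.75
ee_pos: [0.5694, -0.2532, 0.0485]
orientation: [-0.0, 0.1, 0.995, 0.0]
contact_force: [-0.9, -0.5, -1.5]
grip_width: 0.0531
```

servo_tool(rows=[[[0, 0, 0.1], [0, 0, 0], 0], [[0, 0, 0.06], [0, 0, 0], 0], [[0, 0, 0], [0, 0, 0], 0], [[0, 0, 0], [0, 0, 0], 0]])

```text
clock: 19.08
ee_pos: [0.5695, -0.2532, 0.0447]
orientation: [-0.0, 0.1, 0.995, 0.0]
contact_force: [-0.7, -1.2, -1.7]
grip_width: 0.0529
```

servo_tool(rows=[[[0, 0, 0.07], [0, 0, 0], 0], [[0, 0, 0], [0, 0, 0], 0], [[0, 0, 0], [0, 0, 0], 0]])

```text
clock: 19.33
ee_pos: [0.5695, -0.2532, 0.043]
orientation: [-0.0, 0.1, 0.995, 0.0]
contact_force: [-0.1, -0.5, -3.3]
grip_width: 0.0532
```

servo_tool(rows=[[[0, 0, 0.05], [0, 0, 0], 0], [[0, 0, 0], [0, 0, 0], 0], [[0, 0, 0], [0, 0, 0], 0]])

```text
clock: 19.58
ee_pos: [0.5697, -0.2533, 0.0423]
orientation: [0.0, 0.1, 0.995, -0.0]
contact_force: [-2.1, -0.3, 3.7]
grip_width: 0.053
```

Contact comes at TCP z 0.042, as expected for a seated block. I release and withdraw.

servo_tool(rows=[[[0, 0, 0], [0, 0, 0], 0.5], [[0, 0, 0], [0, 0, 0], 0.8], [[0, 0, 0], [0, 0, 0], 0.95], [[0, 0, 0], [0, 0, 0], 0.95], [[0, 0, 0], [0, 0, 0], 0.95]])

```text
clock: 20.0
ee_pos: [0.5696, -0.2533, 0.0417]
orientation: [0.0, 0.1, 0.995, -0.0]
contact_force: [0.3, 0.1, -0.1]
grip_width: 0.081
```

servo_tool(rows=[[[0, 0, -0.3], [0, 0, 0], 0.95], [[0, 0, -0.7], [0, 0, 0], 0.95], [[0, 0, -1], [0, 0, 0], 0.95], [[0, 0, -1], [0, 0, 0], 0.95], [[0, 0, -1], [0, 0, 0], 0.95], [[0.5, 0.8, -1], [0, 0, 0], 0.95], [[1, 1, -0.5], [0, 0, 0], 0.95], [[1, 1, 0], [0, 0, 0], 0.95]])

```text
clock: 20.67
ee_pos: [0.5236, -0.1722, 0.1827]
orientation: [0.003, 0.101, 0.995, -0.001]
contact_force: [0.8, 1.9, 0.6]
grip_width: 0.0813
```

servo_tool(rows=[[[1, 0.5, 0], [0, 0, 0], 0.95], [[1, 0.5, 0], [0, 0, 0], 0.95], [[1, 0.5, 0], [0, 0, 0], 0.95], [[0.5, 0.3, 0], [0, 0, 0], 0.95], [[0, 0, 0], [0, 0, 0], 0.95]])

```text
clock: 21.08
ee_pos: [0.4429, -0.1085, 0.18]
orientation: [-0.001, 0.099, 0.995, 0.0]
contact_force: [-0.3, 0.9, -0.6]
grip_width: 0.0813
```

Run:
```python
from h import *
for n in('s16','t16'):
    c=cap('scene' if n[0]=='s' else 'top',n);W=cloud(c);im=c['image'].astype(int)
    m=(abs(W[...,2]-.056)<.007)&(W[...,0]>.47)&(W[...,0]<.66)&(W[...,1]<-.19)&(W[...,1]>-.33)&((im[...,2]>im[...,0]+25)|(im.min(-1)>140))
    p=W[m];A=np.c_[p[:,:2],np.ones(len(p))];q=np.linalg.lstsq(A,p[:,2],rcond=None)[0];print(n,len(p),q[:2],np.median(p[:,2]),fit(c,m,.056))
rel([.5,0,.2])
crop('s16',150,260,150,250,6,'s16c');crop('t16',370,460,140,230,7,'t16c')
```

```text
s16 762 [-0.01024691 -0.01979962] 0.05606505703317899 (array([ 572.5602417 , -252.79057312]), array([ 59.28171158, 137.09965515]), 77.925048828125, 762)
t16 352 [-0.0159417  -0.00290596] 0.05660914312644372 (array([ 601.68634033, -259.15081787]), array([55.44422531, 65.14822388]), 78.61201477050781, 352)
clock 21.1833 pos [ 0.4459 -0.1107  0.1801] yawY 78.56 F [ 0.2 -0.8 -0.3] w 0.0813528847669165
units [-1.242  4.77  -0.795]
```

View pics/s16c.png

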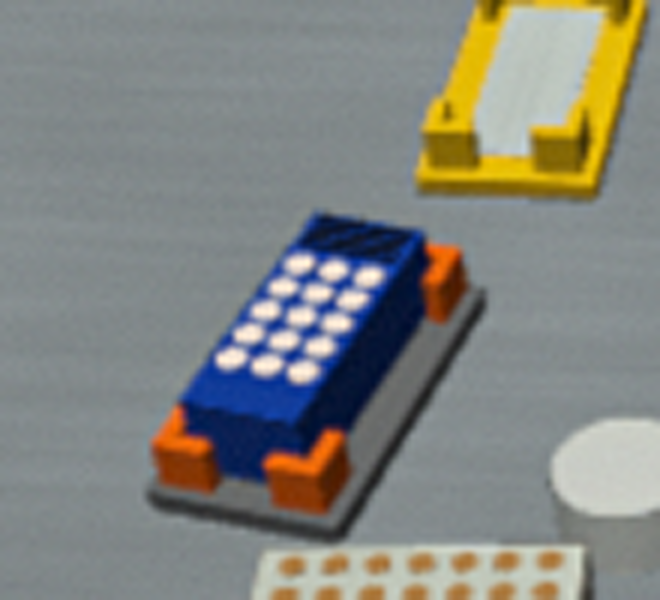

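View pics/t16c.png

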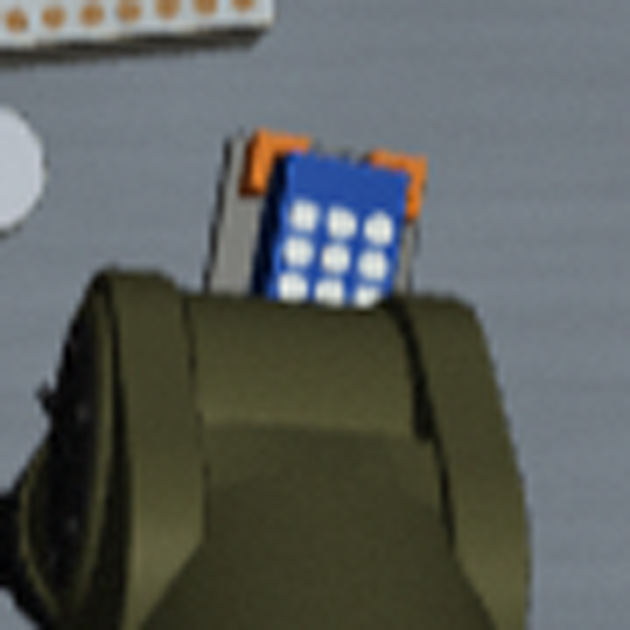

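View pics/s16.png

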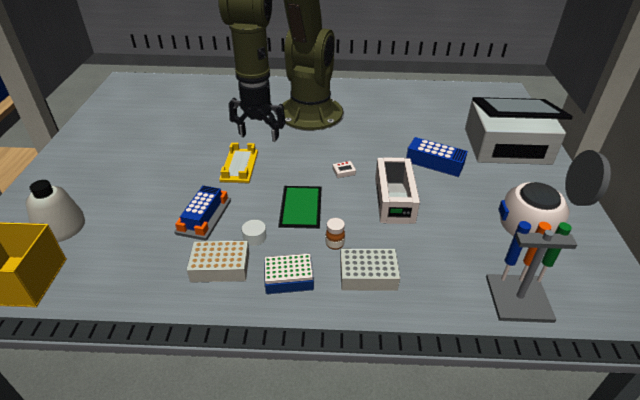

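The views show the block seated between all four orange guides, with its top at z≈0.056 (14+42 mm) and its slope small. The gripper is clear and the bystanders haven't moved. Next is the hand-in.

Run:
```python
from h import *
s=manip.state();print(abs(s['dq']).max());print(manip.sign_off())
```

```text
0.027919984682118232
the job is handed in; nothing more can be done
None
```

The block is seated in the orange cold dock and the job is handed in, at about 21 s on the robot's clock. I tipped the small block by its ribbed end, lifted it out by the raised end and laid it flat on the green pad. There I let it go, took it again round its middle and set it down in the dock.

**Last checks:**
- **Seat height and level:** the block's top is at z≈0.056 m, as it should be for a fully seated block. The top slopes by about 0.02 rad at most.
- **Yaw:** the block's yaw agrees with the dock's to within about 1°.
- **Centring:** before release the centring was within about 1 mm. Afterwards the scene-camera fit put the centre 4 mm off in x. I think that is a bias in the fit, because its outline came out about 7 mm too long and 5 mm too wide. The top view was half hidden by the arm, so its centre is no check.
- **Surroundings:** the gripper is open and well clear of the block. By eye, the racks, tip box, jar, timer, dishes and both look-alikes are where they were.

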